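Tuck the storage box flap under its lip in the sink drawer

TASK

Close the small grey storage box in the drawer: with the fingertips, push its standing white flap over until it lies flat on the box, then keep it pressed down and push it along by its thumb ridge until the flap's free edge is fully home under the lip, where it stays shut when you let go. Work without forcing it, do not pinch the flap, and leave the bottles, the jar lid and the scoop in their places, neither lifted nor shoved.

Things in the scene. Friction and masses are not known exactly. Their poses are not given: they have to be found in the camera images.
- caddy: Grey plastic storage box fixed to the drawer floor, 160 (x) by 116 (y) by 80 mm high, open-topped. Origin: centre of its underside; z up; +x points from its hinge end to its lip end. Drawer walls are at most 100 mm high, 100 mm or more away. Two ears flank the hinge at x -80 to -34 mm, y +-54 to +-58 mm, tops at z 92 mm.
- flap (a joint): Angle (rad) of the white flap: 0 = flat on the box (lying towards +x; stop), 1.57 = upright, at most 2.0. Hinge axis along box y, at box x = -74 mm + hinge_bar, z = 83 mm. A spring (0.15 N m/rad, relaxed at 1.5 rad; friction 0.05 N m) lifts it again if it is let go untucked; about 3 N down at the ridge keeps it flat.
- hinge_bar (a joint): Slide (m) of the hinge bar, carrying the flap, along box +x towards the lip: 0 = back, 0.024 = fully forward (stop), flap's edge home under the lip. Takes about 7 N to slide, stays where it is left. The flap can fold down past the lip only while this is below about 0.005.
- push_point (a point): On the flap's outer face (up when folded), middle of the foot of the thumb ridge, 78 mm from the hinge axis. The ridge is 60 mm wide, with a steep face 10 mm high looking towards the hinge and a ramp falling away towards the free edge; push against the steep face from the hinge side. Axes: x from hinge to free edge, z out of the outer face.
- lip_edge (a point): Middle of the inner edge of the grey retaining lip's underside: box x 62, z 89 mm, 4 mm above the flat flap. The lip spans the box's width, is 4 mm thick and reaches x 76 mm; a guide sloping up continues it back to x 53 mm (its top at z 98 mm). At hinge_bar 0 the flat flap's free edge lies at x 47 mm.
- flap_top: The flap's outer plate with the ridge: stiff, 104 mm wide (y), 4 mm thick (2 mm either side of the hinge axis plane), free edge 121 mm from the hinge axis. Origin on the hinge axis, middle of the width; x towards the free edge, z out of the outer face (up when folded).
- flap_under: The flap's inner stiffening panel, 68 by 88 by 4 mm, under the outer plate from 38 to 106 mm from the hinge axis. Same origin and axes as flap_top. Not to be pinched together with the outer plate.
- glass_bottle: Empty green glass bottle standing beside the box, 72 mm in diameter, 250 mm high. Origin: centre of its foot. Bystander.
- pet_bottle: Empty clear PET bottle with a white cap standing beside the box, 64 mm in diameter, 210 mm high. Origin: centre of its foot. Bystander.
- jar_lid: Steel jar lid lying on the drawer floor beyond the lip end of the box, 72 mm in diameter, 12 mm thick. Origin: centre of its underside. Bystander.
- scoop: Grey plastic measuring scoop lying inside the box, cup 44 mm in diameter and 30 mm high, handle 60 mm. Origin: under it. Bystander.

How it is judged:
By the outcome, as a careful person would: the job done as asked, in the order asked, and still so for the second after the job is handed in, with the robot touching nothing.
It also fails if it takes over 38 s, if anything falls off the work surface, if the arm or the gripper's body presses on something with over 40 N, if the wrist force passes 120 N, or if a joint passes its speed limit or range.

ROBOT

A 6-joint arm with a two-finger parallel gripper is mounted at the origin on the work surface. World frame = base frame: x ahead of the robot, y to its left, z up, the work surface at z = 0. Lengths are in m, angles in rad, forces in N, time in s.
With the tool pointing down it reaches from about 0.35 to 0.875 m from the base axis. Payload 4.2 kg.
Tool frame: the origin (TCP) lies on the centre line of the jaws, within the pads' length; the fingertips stand 8 mm ahead of it and the grasp point (between the pads) lies 11 mm behind it; z points along the fingers, y is the line along which they close (so a half turn about z gives the same grasp; the last joint's range is limited). The gripper opens to 85 mm and grips with 20 to 120 N. Pads are 22 mm wide; open, the fingers measure 114 mm over their backs; the gripper's body (76 mm by 85 mm) begins 54 mm behind the grasp point. The pads swing forward as they close: fully open they stand 13 mm farther back than shut.
Start: joints at [1.394, 0.385, 0.008, 0, -1.194, -0.259], TCP at [0.264, 0.567, 0.239] pointing down, gripper open.
Joint ranges: [-3.14, 3.14], [-1.21, 2.06], [-1.07, 1.41], [-3.16, 2.05], [-2.99, -0.16], [-3.1, 3.1]. Speed limits (rad/s): [2.79, 2.79, 3.14, 3.14, 3.14, 3.14].

INTERFACE

Orientations are given as a rotation vector (axis times angle).
In Python, from cell import arm, vision gives the robot as it stands.
- The arm moves only by the tool servo_tool, never from a script. Its argument "deltas" is a list of rows, each a list of 3 entries, a list of its own where there are three numbers: the shift along the tool's x, y, z in units of 40 mm (1.0 is 40 mm), then the turn, a rotation vector about the tool's x, y, z in units of 5 degrees (1.0 is 5 degrees), then the opening, from 0 (shut) to 1 (fully open). A call has exactly 8 rows; each row is the pose to reach, as a shift and turn from the pose commanded when the call began, along the tool's axes at that moment; what a row does not reach only later rows make up. A row lasts 1/10 s, in which the tool goes at most 50 mm and 8.59 degrees, less where a joint would pass 70% of its speed; a pose out of reach is approached as far as the arm can. A call with a gripper value outside its range is refused whole. The fingers move at their own pace and stop on an object; "squeeze" is the grip in N (left out, the last holds). Time passes only in rows, so rows that repeat a pose let the fingers close, or fill a call up. It gives the time, the measured TCP pose, the force and the opening at its end, in the units of the state.
- arm.sense(): the state, without advancing time (a new reading comes with each control period).
- vision.snapshot(name): name is "scene" or "top" or "wrist"; returns a dict with "image" (480x640x3 uint8, red, green, blue), "depth" (480x640 float32, m along the optical axis (not along the pixel's ray), 0 where there is no reading), "fx", "fy", "cx", "cy" (pixels), "k1" (the pictures are not rectified: a ray, as slopes to the right and down, at radius r is drawn at 1 + k1 r^2 times it, then the intrinsics apply), "extrinsics" (4x4, takes a point from camera to world coordinates). Camera axes: x right, y down, z forward; pixel columns grow to the right and rows downward; lengths in m; the calibration is good to about 2 mm. A picture is of the moment at which its call begins.
- arm.hand_in(): hands the job in, once; it reports no verdict.
The state is a dict: "t": time; "qpos": joint angles; "joint_vel": joint speeds; "effort": joint torques, N m; "tool_pos": TCP position; "tool_rot": TCP orientation; "contact_force": force on the tool from outside, world axes, zero at the start; "moment": the same for the moment, N m; "grip_width": finger opening in m.
Only numpy, scipy, OpenCV 4.12 (cv2) and the standard library are available. Lean on these libraries where they do the work, as an engineer would, in place of code of your own. Each camera call takes 0.05 s, during which the arm holds its last target. There are 200 camera calls.

## Working session

There is one attempt and no reset: what is moved stays moved. The work goes in short steps, Python scripts to look and compute and a tool call to move; the robot and the scene stay as the last step left them, time stands still between calls to the robot, and variables do not carry over. Pictures are saved under pics/ and viewed, on a budget of 10 in all, crops included, one or two more only if the job needs it, and the job is handed in when it is done.

Besides the shell and the picture viewer there is one more tool, called by a JSON object that holds its "api" and its "payload". servo_tool: Moves the arm, as the interface text tells. Its arguments: {"type":"object","properties":{"deltas":{"type":"array","items":{"type":"array"}},"squeeze":{"type":"number"}},"required":["deltas"]}

```bash
mkdir -p pics; ls; python3 - <<'E'
from cell import arm, vision
import cv2, numpy as np
s=arm.sense(); print(s)
ims=[]
for n in ("scene","top"):
    d=vision.snapshot(n); np.savez(f"{n}.npz",**d)
    ims.append(d["image"]); print(n,d["fx"],d["fy"],d["cx"],d["cy"],d["k1"],d["extrinsics"])
    cv2.imwrite(f"pics/{n}0.png",d["image"][:,:,::-1])
E
```

```text
pics
{'t': 0.0, 'qpos': array([ 1.39362475e+00,  3.85542576e-01,  6.62668626e-03, -4.91794057e-04,
       -1.19399873e+00, -2.58586401e-01]), 'joint_vel': array([-1.51313401e-03,  1.67240850e-04,  1.04122569e-03,  5.35753548e-06,
       -6.83270640e-05, -9.27507958e-04]), 'effort': array([-1.16856478e-03, -3.92291558e+01,  1.88407052e+01,  4.18642312e+00,
       -4.61675270e-03, -5.43088859e-06]), 'tool_pos': array([0.26356344, 0.56608416, 0.23823141]), 'tool_rot': array([ 3.06517321e+00, -6.78900828e-01, -5.81610933e-04]), 'contact_force': array([-0.47343069, -0.68028783, -0.1707134 ]), 'moment': array([-0.00859531,  0.04390536, -0.03698859]), 'grip_width': 0.08521484227441964}
scene 606.3807414107499 606.3807414107499 314.0998400094516 236.38701492248077 -0.03831928731677315 [[-0.88198692  0.34239889 -0.32382413  0.96355363]
 [ 0.47101187  0.66335093 -0.58147517  0.57252609]
 [ 0.01571258 -0.6653785  -0.74634078  0.76663189]
 [ 0.          0.          0.          1.        ]]
top 447.0748308185614 447.0748308185614 319.35104504675877 238.3501331340299 0.004709002205982644 [[ 0.21523816 -0.95460356  0.20592374  0.49588253]
 [-0.97655505 -0.21116892  0.04180823  0.02538855]
 [ 0.00357441 -0.21009459 -0.97767453  0.77602726]
 [ 0.          0.          0.          1.        ]]
```

View pics/scene0.png

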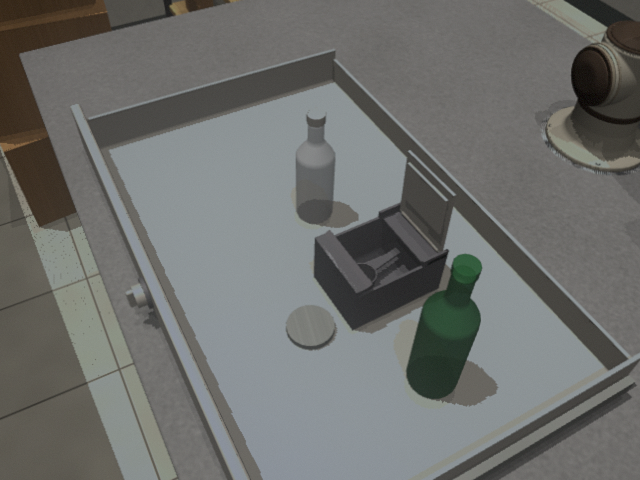

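View pics/top0.png

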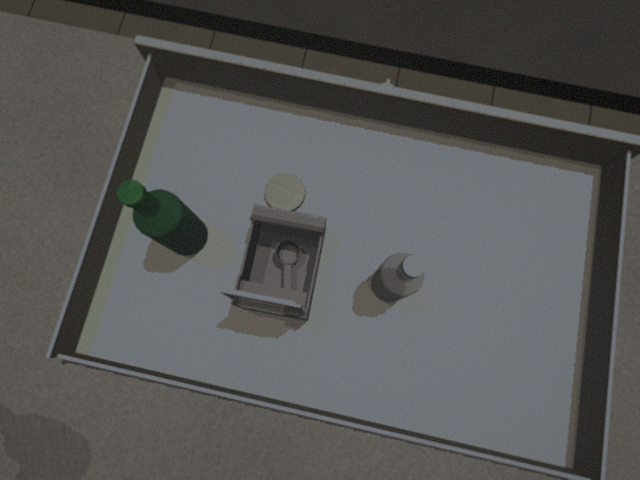

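The scene view shows the box with its lip end at (345,262), flap standing at (428,205), PET bottle (315,170), green bottle (445,330) and lid (311,326). The top view shows the lip at (290,217), the flap edge-on at (265,300), and the bottles at (170,215) and (400,275).

```bash
cat > h.py <<'E'
import numpy as np, cv2
def cloud(d):
    K=np.array([[d["fx"],0,d["cx"]],[0,d["fy"],d["cy"]],[0,0,1]],float)
    v,u=np.mgrid[0:480,0:640]
    p=cv2.undistortPoints(np.stack([u,v],-1).reshape(-1,1,2).astype(float),K,np.array([float(d["k1"]),0,0,0,0])).reshape(480,640,2)
    z=d["depth"]; P=np.dstack([p*z[...,None],z])
    E=d["extrinsics"]; W=P@E[:3,:3].T+E[:3,3]; W[z==0]=np.nan
    return W
E
python3 - <<'E'
import numpy as np,cv2
from h import cloud
np.set_printoptions(precision=4,suppress=True)
for n in("top","scene"):
    d=np.load(n+".npz"); W=cloud(d)
    f=W[120:150,350:500] if n=="top" else W[200:260,200:280]
    z0=np.nanmedian(f[...,2]); print(n,"floor",z0)
    xy=W[...,:2]; h=W[...,2]-z0
    # region around box
    pts=["lip",(290,217),"pet",(410,265),"glass",(130,192)] if n=="top" else ["lip",(345,262),"flap",(428,205),"flaptop",(430,172)]
    for a,b in zip(pts[::2],pts[1::2]): print(a,W[b[1],b[0]],h[b[1],b[0]])
    if n=="top":roi=np.zeros((480,640),bool);roi[195:325,215:335]=1
    else: roi=np.zeros((480,640),bool);roi[145:325,310:456]=1; roi[255:,415:]=0
    for lo,hi in((.072,.086),(.086,.1),(.1,.13),(.13,.17),(.17,.2),(.2,.25)):
        m=roi&(h>lo)&(h<hi); q=xy[m]
        if len(q)<5: print(lo,len(q));continue
        r=cv2.minAreaRect(q.astype(np.float32)); print(lo,len(q),"c",np.array(r[0]),"sz",np.array(r[1]),"ang",r[2],cv2.boxPoints(r).tolist() if lo==.086 else "")
    m=(h>.03)&(h<.26)
    for nm,mm in (("lid",(h>.006)&(h<.02)&~roi),):pass
E
```

```text
top floor 0.007047254773235645
lip [0.6616 0.1064 0.1003] 0.09327719436519566
pet [ 0.6047 -0.0699  0.217 ] 0.20998001245055664
glass [nan nan nan] nan
0.072 1255 c [0.5892 0.1072] sz [0.1531 0.1165] ang 1.7310796976089478 
0.086 1418 c [0.5933 0.1074] sz [0.1601 0.1164] ang 1.7316213846206665 [[0.5114887952804565, 0.16310714185237885], [0.5150051116943359, 0.046795718371868134], [0.6750154495239258, 0.05163310468196869], [0.6714991331100464, 0.1679445207118988]]
0.1 39 c [0.5193 0.1052] sz [0.0035 0.1036] ang 3.1625239849090576 
0.13 208 c [0.516  0.1049] sz [0.0129 0.1034] ang 3.320671558380127 
0.17 549 c [0.5215 0.1052] sz [0.0163 0.1031] ang 1.588798999786377 
0.2 276 c [0.524  0.1055] sz [0.0041 0.1036] ang 1.5830351114273071 
scene floor 0.005048745860535442
lip [0.6572 0.1147 0.0976] 0.09255775232571867
flap [0.5289 0.121  0.1595] 0.15449273170400118
flaptop [0.5236 0.1054 0.2074] 0.2023718001999651
0.072 2188 c [0.5972 0.0571] sz [0.1592 0.2231] ang 2.67496657371521 
0.086 2027 c [0.5954 0.0579] sz [0.1606 0.2208] ang 1.9995086193084717 [[0.511320948600769, 0.16548331081867218], [0.5190259218215942, -0.05521313473582268], [0.6795443296432495, -0.04960907995700836], [0.6718393564224243, 0.1710873693227768]]
0.1 940 c [0.5874 0.0524] sz [0.1305 0.2226] ang 2.4614994525909424 
0.13 1536 c [0.559  0.0422] sz [0.0554 0.2467] ang 22.51431655883789 
0.17 991 c [0.5277 0.1071] sz [0.0091 0.1061] ang 3.2856180667877197 
0.2 272 c [0.5249 0.1065] sz [0.0067 0.105 ] ang 2.2489445209503174
```

```bash
cat >> h.py <<'E'
from scipy.spatial.transform import Rotation as R
BOX=np.array([.5933,.1074,.0065]); YAW=0.0302
Rb=R.from_euler('z',YAW)
def plan(s,targets):
    """targets: (front-edge x mm, z mm, tilt deg[, y mm]) in box frame -> delta rows from state s"""
    p0=np.array(s["tool_pos"]); R0=R.from_rotvec(s["tool_rot"])
    for t in targets:
        x,z,f=t[:3]; y=t[3] if len(t)>3 else 0
        c,sn=np.cos(np.radians(f)),np.sin(np.radians(f))
        M=Rb*R.from_matrix(np.array([[c,0,sn],[0,-1,0],[sn,0,-c]]))
        e=BOX+Rb.apply([x/1e3,y/1e3,z/1e3])
        tcp=e-M.apply([.011,0,.008])
        d=R0.inv().apply(tcp-p0)/.04; w=np.degrees((R0.inv()*M).as_rotvec())/5
        print(t,np.round(tcp,3),"d",d.round(2).tolist(),"w",w.round(2).tolist())
def edge(s):
    M=R.from_rotvec(s["tool_rot"]); e=np.array(s["tool_pos"])+M.apply([.011,0,.008])
    b=Rb.inv().apply(e-BOX)*1e3; z=Rb.inv().apply(M.apply([0,0,1]))
    F=Rb.inv().apply(s["contact_force"])
    print("t",round(float(s["t"]),2),"edge",b.round(1),"tilt",round(float(np.degrees(np.arctan2(z[0],-z[2]))),1),"F box",F.round(1),"w",round(float(s["grip_width"]),3))
E
python3 - <<'E'
from h import *; from cell import arm
s=arm.sense(); plan(s,[(-140,150,0),(-140,150,30),(-140,133,30)])
W=cloud(np.load("top.npz")); 
for a in ((190,240),(165,210)): print(W[a[1],a[0]])
E
```

```text
(-140, 150, 0) [0.442 0.103 0.164] d [8.94, 8.61, 1.86] w [0.02, 0.0, -5.34]
(-140, 150, 30) [0.44  0.103 0.158] d [8.89, 8.64, 2.03] w [1.42, 5.89, -5.21]
(-140, 133, 30) [0.44  0.103 0.141] d [8.88, 8.63, 2.45] w [1.42, 5.89, -5.21]
[0.59494218 0.25401133 0.0837294 ]
[0.61361758 0.26566083 0.18440087]
```

{"api": "servo_tool", "payload": {"deltas": [[[1.1, 1.1, 0], [0.1, 0.6, -0.6], 0], [[2.2, 2.1, 0], [0.3, 1.2, -1.2], 0], [[3.3, 3.2, 0], [0.5, 2, -2], 0], [[4.4, 4.3, 0], [0.7, 3, -3], 0], [[5.5, 5.3, 0], [1, 4, -4], 0], [[6.6, 6.4, 0], [1.2, 5, -4.8], 0], [[7.7, 7.5, 0.5], [1.4, 5.9, -5.2], 0], [[8.6, 8.6, 1], [1.4, 5.9, -5.2], 0]], "squeeze": 30}}

```text
t: 0.9
tool_pos: [0.401, 0.1907, 0.2185]
tool_rot: [-3.028, -0.051, -0.812]
contact_force: [1.6, -0.7, 0.4]
grip_width: 0.0004
```

```bash
python3 - <<'E'
from h import *; from cell import arm
s=arm.sense(); edge(s); print(s["qpos"].round(2)); plan(s,[(-140,133,30),(-110,133,30)])
E
```

```text
t 0.9 edge [-176.2   89.1  210.5] tilt 30.0 F box [ 1.5 -0.7  0.4] w 0.0
[ 0.93 -0.1  -1.01  0.94 -0.51 -0.13]
(-140, 133, 30) [0.44  0.103 0.141] d [-0.19, 2.23, 2.13] w [0.01, -0.0, 0.04]
(-110, 133, 30) [0.47  0.104 0.141] d [0.45, 2.23, 2.51] w [0.01, -0.0, 0.04]
```

{"api": "servo_tool", "payload": {"deltas": [[[0, 0.6, 0.3], [0, 0, 0], 0], [[0.1, 1.2, 0.7], [0, 0, 0], 0], [[0.2, 1.7, 1.1], [0, 0, 0], 0], [[0.2, 2.2, 1.5], [0, 0, 0], 0], [[0.3, 2.2, 1.9], [0, 0, 0], 0], [[0.3, 2.2, 2.2], [0, 0, 0], 0], [[0.4, 2.2, 2.4], [0, 0, 0], 0], [[0.4, 2.2, 2.4], [0, 0, 0], 0]]}}

```text
t: 1.7
tool_pos: [0.4701, 0.115, 0.1664]
tool_rot: [3.032, 0.034, 0.77]
contact_force: [0.4, 0.0, -0.8]
grip_width: 0.0001
```

```bash
python3 - <<'E'
from h import *; from cell import arm, vision
s=arm.sense(); edge(s); print(s["qpos"].round(2))
d=vision.snapshot("scene"); cv2.imwrite("pics/s1.png",cv2.resize(d["image"][120:340,300:600,::-1],None,fx=2,fy=2))
np.savez("s1.npz",**d)
plan(s,[(-92,133,30),(-76,133,30)])
E
```

```text
t 1.7 edge [-109.4   11.1  158.2] tilt 28.5 F box [ 0.4 -0.  -0.8] w 0.0
[ 0.33  0.03 -1.07  1.6  -0.16 -0.29]
(-92, 133, 30) [0.488 0.104 0.141] d [0.08, 0.27, 0.77] w [0.25, 0.3, -0.02]
(-76, 133, 30) [0.504 0.105 0.141] d [0.43, 0.26, 0.96] w [0.25, 0.3, -0.02]
```

View pics/s1.png

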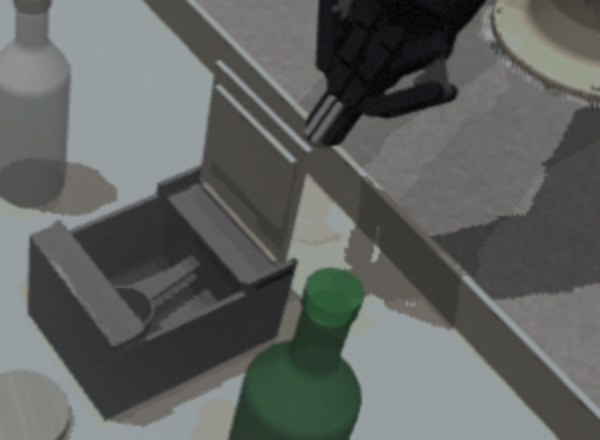

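The tool (tip at about (325,130) in the crop) is behind the standing flap at (255,165), but the 30° tilt has run joints 3 and 5 into their limits. I'll use about 8° instead.

```bash
python3 - <<'E'
from h import *; from cell import arm
s=arm.sense(); edge(s); plan(s,[(-110,155,8),(-108,135,8)])
E
```

```text
t 1.75 edge [-109.4   11.4  158.6] tilt 28.5 F box [-1.4  0.3  0.1] w -0.0
(-110, 155, 8) [0.471 0.104 0.168] d [0.03, 0.29, -0.0] w [0.23, -4.11, -0.07]
(-108, 135, 8) [0.473 0.104 0.148] d [-0.16, 0.28, 0.46] w [0.23, -4.11, -0.07]
```

{"api": "servo_tool", "payload": {"deltas": [[[0, 0, 0], [0, -0.7, 0], 0], [[0, 0, 0], [0, -1.4, 0], 0], [[0, 0.1, 0], [0, -2.2, 0], 0], [[0, 0.2, 0], [0.1, -3, 0], 0], [[0, 0.3, 0], [0.2, -4.1, 0], 0], [[0, 0.3, 0.1], [0.2, -4.1, 0], 0], [[-0.1, 0.3, 0.3], [0.2, -4.1, 0], 0], [[-0.15, 0.3, 0.45], [0.2, -4.1, 0], 0]]}}

```text
t: 2.55
tool_pos: [0.4758, 0.1062, 0.1495]
tool_rot: [-3.128, -0.037, -0.225]
contact_force: [-0.4, 0.1, 0.8]
grip_width: -0.0
```

```bash
python3 - <<'E'
from h import *; from cell import arm
s=arm.sense(); edge(s); print(s["qpos"].round(2));plan(s,[(-108,135,8)])
E
```

```text
t 2.55 edge [-105.4    2.3  136.7] tilt 8.2 F box [-0.4  0.2  0.8] w -0.0
[ 0.6   0.18 -0.59  0.12 -0.68  0.91]
(-108, 135, 8) [0.473 0.104 0.148] d [-0.07, 0.06, 0.03] w [-0.03, -0.05, -0.08]
```

```bash
python3 - <<'E'
from h import *; from cell import arm
s=arm.sense()
T=[]
for th,r,f in ((82,51,8),(75,52,8),(67,53,8),(60,54,8),(52,55,7),(45,57,7),(37,58,6),(30,60,6),(22,62,5),(15,63,5),(7,64,5),(0,65,5)):
    a=np.radians(th); T.append((round(-74+r*np.cos(a)-2*np.sin(a),1),round(83+r*np.sin(a)+2*np.cos(a),1),f))
plan(s,T)
E
```

```text
(np.float64(-68.9), np.float64(133.8), 8) [0.512 0.105 0.147] d [0.89, 0.05, 0.2] w [-0.03, -0.05, -0.08]
(np.float64(-62.5), np.float64(133.7), 8) [0.519 0.105 0.147] d [1.05, 0.05, 0.23] w [-0.03, -0.05, -0.08]
(np.float64(-55.1), np.float64(132.6), 8) [0.526 0.105 0.145] d [1.23, 0.05, 0.28] w [-0.03, -0.05, -0.08]
(np.float64(-48.7), np.float64(130.8), 8) [0.533 0.106 0.144] d [1.38, 0.05, 0.35] w [-0.03, -0.05, -0.08]
(np.float64(-41.7), np.float64(127.6), 7) [0.54  0.106 0.141] d [1.55, 0.05, 0.45] w [-0.03, -0.25, -0.07]
(np.float64(-35.1), np.float64(124.7), 7) [0.546 0.106 0.138] d [1.7, 0.05, 0.54] w [-0.03, -0.25, -0.07]
(np.float64(-28.9), np.float64(119.5), 6) [0.553 0.106 0.133] d [1.84, 0.05, 0.69] w [-0.03, -0.45, -0.07]
(np.float64(-23.0), np.float64(114.7), 6) [0.559 0.106 0.128] d [1.97, 0.05, 0.83] w [-0.03, -0.45, -0.07]
(np.float64(-17.3), np.float64(108.1), 5) [0.564 0.107 0.122] d [2.09, 0.05, 1.01] w [-0.03, -0.65, -0.07]
(np.float64(-13.7), np.float64(101.2), 5) [0.568 0.107 0.115] d [2.15, 0.05, 1.19] w [-0.03, -0.65, -0.07]
(np.float64(-10.7), np.float64(92.8), 5) [0.571 0.107 0.106] d [2.2, 0.05, 1.41] w [-0.03, -0.65, -0.07]
(np.float64(-9.0), np.float64(85.0), 5) [0.573 0.107 0.099] d [2.21, 0.05, 1.61] w [-0.03, -0.65, -0.07]
```

{"api": "servo_tool", "payload": {"deltas": [[[0.2, 0.05, 0.05], [0, 0, 0], 0], [[0.4, 0.05, 0.1], [0, 0, 0], 0], [[0.6, 0.05, 0.15], [0, 0, 0], 0], [[0.75, 0.05, 0.2], [0, 0, 0], 0], [[0.9, 0.05, 0.2], [0, 0, 0], 0], [[1.05, 0.05, 0.23], [0, 0, 0], 0], [[1.2, 0.05, 0.28], [0, 0, 0], 0], [[1.35, 0.05, 0.35], [0, 0, 0], 0]]}}

```text
t: 3.35
tool_pos: [0.5294, 0.1027, 0.1425]
tool_rot: [-3.133, -0.038, -0.221]
contact_force: [-2.2, -0.1, 0.6]
grip_width: 0.0
```

```bash
python3 - <<'E'
from h import *; from cell import arm,vision
s=arm.sense(); edge(s)
d=vision.snapshot("scene"); cv2.imwrite("pics/s2.png",cv2.resize(d["image"][120:340,300:600,::-1],None,fx=2,fy=2))
s=arm.sense()
T=[]
for th,r,f in ((52,55,7),(45,57,7),(37,58,6),(30,60,6),(22,62,5),(15,63,5),(7,64,5),(0,65,5)):
    a=np.radians(th); T.append((round(-74+r*np.cos(a)-2*np.sin(a),1),round(83+r*np.sin(a)+2*np.cos(a),1),f))
plan(s,T)
E
```

```text
t 3.35 edge [-52.   -2.8 129.6] tilt 8.1 F box [-2.2 -0.   0.6] w 0.0
(np.float64(-41.7), np.float64(127.6), 7) [0.54  0.106 0.141] d [0.23, -0.07, 0.07] w [0.02, -0.22, -0.07]
(np.float64(-35.1), np.float64(124.7), 7) [0.546 0.106 0.138] d [0.39, -0.07, 0.16] w [0.02, -0.22, -0.07]
(np.float64(-28.9), np.float64(119.5), 6) [0.553 0.106 0.133] d [0.52, -0.07, 0.31] w [0.02, -0.42, -0.07]
(np.float64(-23.0), np.float64(114.7), 6) [0.559 0.106 0.128] d [0.65, -0.07, 0.45] w [0.02, -0.42, -0.07]
(np.float64(-17.3), np.float64(108.1), 5) [0.564 0.107 0.122] d [0.78, -0.07, 0.63] w [0.02, -0.62, -0.07]
(np.float64(-13.7), np.float64(101.2), 5) [0.568 0.107 0.115] d [0.84, -0.07, 0.81] w [0.02, -0.62, -0.07]
(np.float64(-10.7), np.float64(92.8), 5) [0.571 0.107 0.106] d [0.88, -0.07, 1.03] w [0.02, -0.62, -0.07]
(np.float64(-9.0), np.float64(85.0), 5) [0.573 0.107 0.099] d [0.9, -0.07, 1.23] w [0.02, -0.62, -0.07]
```

View pics/s2.png

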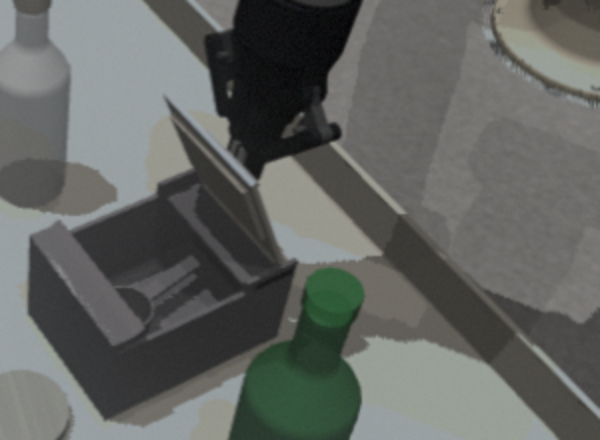

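The flap is folding (free edge at crop (215,140), about 60°), with the fingers behind it at (245,160) and only 2 N of force. I'll continue the fold and stop about 7° short of flat.

{"api": "servo_tool", "payload": {"deltas": [[[0.15, -0.05, 0.04], [0, -0.1, 0], 0], [[0.3, -0.05, 0.1], [0, -0.2, 0], 0], [[0.42, -0.05, 0.2], [0, -0.3, 0], 0], [[0.55, -0.05, 0.33], [0, -0.4, 0], 0], [[0.66, -0.05, 0.46], [0, -0.5, 0], 0], [[0.76, -0.05, 0.63], [0, -0.6, 0], 0], [[0.83, -0.05, 0.81], [0, -0.6, 0], 0], [[0.88, -0.05, 1.0], [0, -0.6, 0], 0]]}}

```text
t: 4.2
tool_pos: [0.5702, 0.106, 0.1076]
tool_rot: [-3.138, -0.039, -0.14]
contact_force: [-3.2, 0.2, 3.0]
grip_width: -0.0
```

```bash
python3 - <<'E'
from h import *; from cell import arm,vision
s=arm.sense(); edge(s)
d=vision.snapshot("scene"); np.savez("s3.npz",**d); cv2.imwrite("pics/s3.png",cv2.resize(d["image"][140:340,300:500,::-1],None,fx=3,fy=3))
s=arm.sense(); plan(s,[(-9,88,4),(-9,84,4)])
E
```

```text
t 4.2 edge [-11.4  -0.8  94.1] tilt 5.1 F box [-3.2  0.3  3. ] w -0.0
(-9, 88, 4) [0.573 0.107 0.102] d [0.05, -0.02, 0.12] w [0.01, -0.22, -0.06]
(-9, 84, 4) [0.573 0.107 0.098] d [0.04, -0.02, 0.22] w [0.01, -0.22, -0.06]
```

View pics/s3.png

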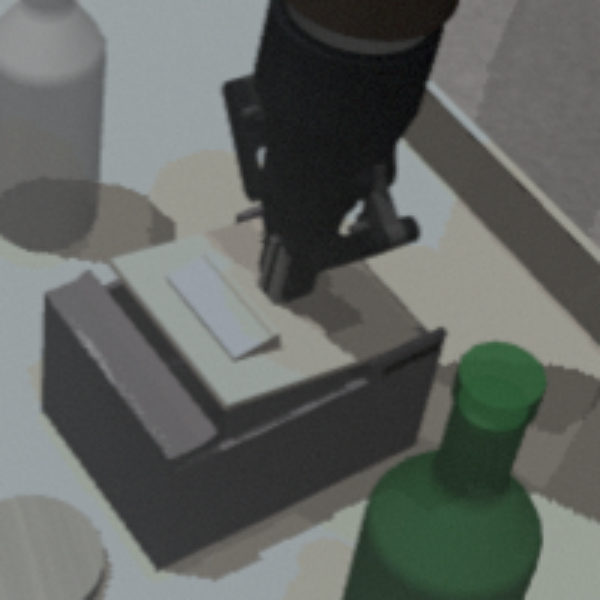

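The flap is about 8° from flat, with its free edge at (170,330) clear of the guide and the fingertips (280,295) behind the ridge (225,310). Next is pressing straight down.

{"api": "servo_tool", "payload": {"deltas": [[[0, 0, 0.04], [0, -0.1, 0], 0], [[0, 0, 0.08], [0, -0.2, 0], 0], [[0, 0, 0.12], [0, -0.2, 0], 0], [[0, 0, 0.15], [0, -0.2, 0], 0], [[0, 0, 0.18], [0, -0.2, 0], 0], [[0, 0, 0.2], [0, -0.2, 0], 0], [[0, 0, 0.22], [0, -0.2, 0], 0], [[0, 0, 0.22], [0, -0.2, 0], 0]]}}

```text
t: 5.05
tool_pos: [0.5713, 0.1062, 0.0998]
tool_rot: [-3.138, -0.039, -0.116]
contact_force: [1.0, -0.8, 5.2]
grip_width: -0.0002
```

```bash
python3 - <<'E'
from h import *; from cell import arm,vision
s=arm.sense(); edge(s)
d=vision.snapshot("scene");W=cloud(d); B=Rb.inv().apply((W-BOX).reshape(-1,3)).reshape(W.shape)*1e3
# flap plate points beyond ridge: height profile vs x at side strips
for y0,y1 in((-48,-34),(34,48)):
  for x in range(-60,60,8):
    m=(B[...,1]>y0)&(B[...,1]<y1)&(B[...,0]>x)&(B[...,0]<x+8)&(B[...,2]>70)&(B[...,2]<110)
    if m.sum()>3: print((y0,x,int(m.sum()),round(float(np.median(B[...,2][m])),1)),end=" ")
  print()
E
```

```text
t 5.05 edge [-10.5  -0.6  86.1] tilt 4.2 F box [ 0.9 -0.8  5.2] w -0.0
(-48, -44, 17, 83.8) (-48, -36, 38, 84.2) (-48, -28, 33, 84.4) (-48, -20, 34, 84.3) (-48, -12, 33, 84.9) (-48, -4, 32, 84.3) (-48, 4, 35, 84.5) (-48, 12, 39, 84.8) (-48, 20, 37, 84.9) (-48, 28, 38, 84.8) (-48, 36, 34, 84.9) (-48, 44, 16, 85.4) (-48, 52, 43, 94.3) 
(34, -60, 35, 83.6) (34, -52, 38, 83.9) (34, -44, 40, 84.2) (34, -36, 40, 84.4) (34, -28, 39, 84.3) (34, -20, 41, 84.5) (34, -12, 40, 84.4) (34, -4, 40, 84.5) (34, 4, 39, 84.8) (34, 12, 43, 84.8) (34, 20, 44, 85.1) (34, 28, 42, 84.8) (34, 36, 44, 85.2) (34, 44, 22, 85.4) (34, 52, 46, 94.3)
```

{"api": "servo_tool", "payload": {"deltas": [[[0, 0, 0.03], [0, 0, 0], 0], [[0.05, 0, 0.05], [0, 0, 0], 0], [[0.1, 0, 0.06], [0, 0, 0], 0], [[0.15, 0, 0.06], [0, 0, 0], 0], [[0.2, 0, 0.06], [0, 0, 0], 0], [[0.25, 0, 0.06], [0, 0, 0], 0], [[0.3, 0, 0.06], [0, 0, 0], 0], [[0.35, 0, 0.06], [0, 0, 0], 0]]}}

```text
t: 5.9
tool_pos: [0.5825, 0.1062, 0.0984]
tool_rot: [3.139, 0.038, 0.106]
contact_force: [-7.6, 1.1, 11.4]
grip_width: -0.0003
```

```bash
python3 - <<'E'
from h import *; from cell import arm
edge(arm.sense())
E
```

```text
t 5.9 edge [ 0.7 -1.  84.7] tilt 3.9 F box [-7.5  1.3 11.4] w -0.0
```

{"api": "servo_tool", "payload": {"deltas": [[[0.05, 0, 0], [0, 0, 0], 0], [[0.1, 0, 0.005], [0, 0, 0], 0], [[0.15, 0, 0.01], [0, 0, 0], 0], [[0.2, 0, 0.012], [0, 0, 0], 0], [[0.25, 0, 0.015], [0, 0, 0], 0], [[0.3, 0, 0.018], [0, 0, 0], 0], [[0.35, 0, 0.02], [0, 0, 0], 0], [[0.35, 0, 0.02], [0, 0, 0], 0]]}}

```text
t: 6.7
tool_pos: [0.5964, 0.1064, 0.0984]
tool_rot: [3.139, 0.038, 0.105]
contact_force: [-6.9, 0.3, 11.5]
grip_width: 0.0001
```

```bash
python3 - <<'E'
from h import *; from cell import arm,vision
edge(arm.sense())
d=vision.snapshot("scene"); cv2.imwrite("pics/s4.png",cv2.resize(d["image"][140:340,300:500,::-1],None,fx=3,fy=3)); edge(arm.sense())
E
```

```text
t 6.7 edge [14.5 -1.2 84.6] tilt 3.8 F box [-6.9  0.6 11.5] w 0.0
t 6.75 edge [14.5 -1.2 84.6] tilt 3.8 F box [-7.3  1.5 11. ] w 0.0
```

View pics/s4.png

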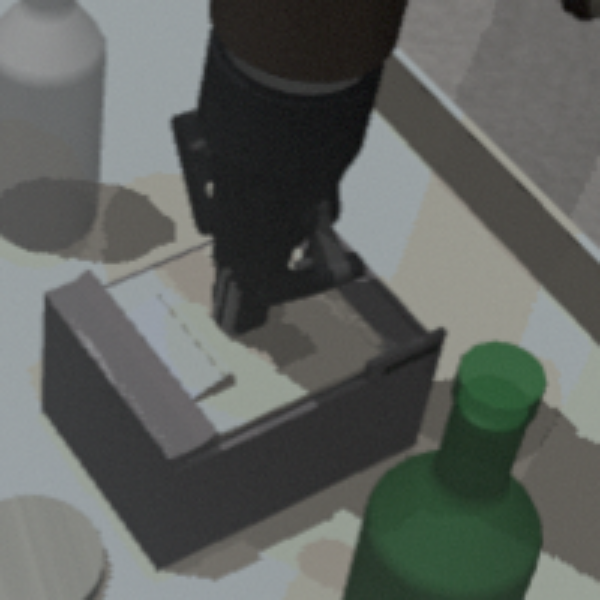

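The flap has already slid under the guide, dragged by friction, and the fingertips (225,325) are still a few mm behind the ridge foot (195,340). I'll ease the down-force to about 5 N so the tips slide up to the ridge face and push on that.

{"api": "servo_tool", "payload": {"deltas": [[[0, 0, -0.02], [0, 0, 0], 0], [[0.02, 0, -0.035], [0, 0, 0], 0], [[0.05, 0, -0.035], [0, 0, 0], 0], [[0.09, 0, -0.03], [0, 0, 0], 0], [[0.13, 0, -0.027], [0, 0, 0], 0], [[0.17, 0, -0.025], [0, 0, 0], 0], [[0.2, 0, -0.023], [0, 0, 0], 0], [[0.2, 0, -0.023], [0, 0, 0], 0]]}}

```text
t: 7.55
tool_pos: [0.6048, 0.1064, 0.0989]
tool_rot: [3.139, 0.038, 0.106]
contact_force: [-3.3, 0.2, 5.3]
grip_width: 0.0004
```

```bash
python3 - <<'E'
from h import *; from cell import arm,vision
edge(arm.sense())
E
```

```text
t 7.55 edge [23.  -1.4 85.2] tilt 3.9 F box [-3.3  0.3  5.3] w 0.0
```

{"api": "servo_tool", "payload": {"deltas": [[[0.03, 0, 0.002], [0, 0, 0], 0], [[0.06, 0, 0.004], [0, 0, 0], 0], [[0.09, 0, 0.006], [0, 0, 0], 0], [[0.12, 0, 0.008], [0, 0, 0], 0], [[0.14, 0, 0.01], [0, 0, 0], 0], [[0.16, 0, 0.01], [0, 0, 0], 0], [[0.17, 0, 0.01], [0, 0, 0], 0], [[0.17, 0, 0.01], [0, 0, 0], 0]]}}

```text
t: 8.35
tool_pos: [0.6083, 0.1061, 0.0982]
tool_rot: [3.138, 0.036, 0.094]
contact_force: [-10.6, 2.4, 8.7]
grip_width: 0.0002
```

```bash
python3 - <<'E'
from h import *; from cell import arm,vision
edge(arm.sense())
d=vision.snapshot("top"); cv2.imwrite("pics/t5.png",cv2.resize(d["image"][190:330,220:340,::-1],None,fx=4,fy=4)); edge(arm.sense())
E
```

```text
t 8.35 edge [26.4 -1.8 84.3] tilt 3.4 F box [-10.5   2.7   8.7] w 0.0
t 8.4 edge [26.4 -1.8 84.3] tilt 3.4 F box [-11.1   3.4   9.9] w 0.0
```

View pics/t5.png

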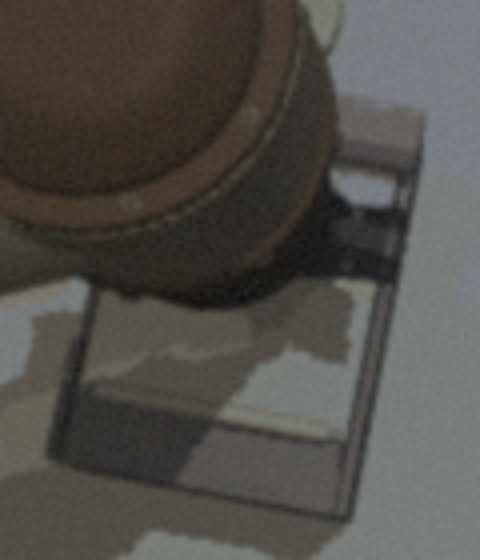

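The ridge is now in contact, with the force up to 11 N. The top view shows the hinge bar moved well forward (its edge at crop (215,405)). I'll push a little more to see whether it is at the stop.

{"api": "servo_tool", "payload": {"deltas": [[[0.02, 0, 0], [0, 0, 0], 0], [[0.04, 0, 0], [0, 0, 0], 0], [[0.06, 0, 0], [0, 0, 0], 0], [[0.08, 0, 0], [0, 0, 0], 0], [[0.1, 0, 0], [0, 0, 0], 0], [[0.1, 0, 0], [0, 0, 0], 0], [[0.1, 0, 0], [0, 0, 0], 0], [[0.1, 0, 0], [0, 0, 0], 0]]}}

```text
t: 9.2
tool_pos: [0.6086, 0.1057, 0.0975]
tool_rot: [3.136, 0.035, 0.082]
contact_force: [-19.0, 3.8, 13.1]
grip_width: -0.0002
```

```bash
python3 - <<'E'
from h import *; from cell import arm,vision
edge(arm.sense())
d=vision.snapshot("scene"); np.savez("s6.npz",**d); edge(arm.sense())
W=cloud(d); B=Rb.inv().apply((W-BOX).reshape(-1,3)).reshape(W.shape)*1e3
# height profile at y strips, and brightness, to find ridge + hinge bar
g=d["image"].mean(2)
for y0,y1 in((16,28),(36,48)):
  for x in range(-80,66,4):
    m=(B[...,1]>y0)&(B[...,1]<y1)&(B[...,0]>x)&(B[...,0]<x+4)&(B[...,2]>60)&(B[...,2]<105)
    if m.sum()>3: print((x,round(float(np.median(B[...,2][m])),1),int(np.median(g[m]))),end=" ")
  print()
E
```

```text
t 9.2 edge [26.7 -2.2 83.6] tilt 3.0 F box [-18.8   4.3  13.1] w -0.0
t 9.25 edge [26.7 -2.3 83.6] tilt 3.0 F box [-17.8   3.   13.1] w 0.0
(-80, 78.1, 48) (-76, 77.2, 51) (-72, 76.6, 52) (-68, 77.2, 52) (-64, 76.8, 52) (-60, 77.0, 58) (-52, 85.0, 85) (-48, 84.0, 84) (-44, 84.0, 86) (-40, 83.3, 86) (-36, 83.7, 86) (-32, 83.6, 105) (-28, 83.2, 94) (-24, 83.3, 93) (-20, 83.7, 93) (-16, 82.8, 93) (-12, 83.2, 89) (-8, 82.7, 73) (-4, 83.0, 74) (0, 82.8, 73) (4, 83.1, 74) (8, 82.6, 74) (12, 83.0, 85) (16, 83.5, 138) (20, 83.8, 152) (24, 93.0, 150) (28, 92.6, 151) (32, 90.9, 155) (36, 88.9, 155) (40, 87.5, 155) (44, 86.6, 155) (52, 95.0, 96) (56, 93.5, 96) (60, 91.8, 98) (64, 91.5, 99) 
(-80, 78.2, 49) (-76, 76.7, 51) (-72, 76.6, 52) (-68, 76.9, 52) (-64, 76.3, 51) (-60, 77.1, 58) (-52, 85.0, 84) (-48, 84.6, 84) (-44, 83.3, 93) (-40, 83.5, 104) (-36, 83.7, 93) (-32, 83.1, 93) (-28, 83.6, 93) (-24, 83.0, 93) (-20, 82.8, 93) (-16, 83.1, 93) (-12, 83.1, 92) (-8, 83.3, 93) (-4, 82.5, 93) (0, 82.5, 93) (4, 83.6, 92) (8, 83.0, 93) (12, 82.5, 149) (16, 83.4, 151) (20, 83.0, 152) (24, 82.1, 151) (28, 82.1, 151) (32, 82.8, 151) (36, 82.5, 151) (40, 82.5, 151) (44, 83.1, 148) (52, 94.4, 99) (56, 93.1, 102) (60, 91.7, 100) (64, 92.0, 99)
```

Force rose to 18 N with only 0.3 mm of travel, so it is at the stop. The ridge face measures about x 26 and the hinge edge about -52, both as expected at slide 24 mm. Releasing.

{"api": "servo_tool", "payload": {"deltas": [[[-0.06, 0, -0.05], [0, 0, 0], 0], [[-0.12, 0, -0.1], [0, 0, 0], 0], [[-0.2, 0, -0.2], [0, 0, 0], 0], [[-0.25, 0, -0.5], [0, 0, 0], 0], [[-0.3, 0, -1], [0, 0, 0], 0], [[-0.6, 0, -1.8], [0, 0, 0], 0], [[-1.2, 0, -2.6], [0, 0, 0], 0], [[-2, 0, -3.2], [0, 0, 0], 0]]}}

```text
t: 10.05
tool_pos: [0.5294, 0.1054, 0.2245]
tool_rot: [-3.137, -0.038, -0.119]
contact_force: [0.6, -0.2, 1.0]
grip_width: 0.0001
```

{"api": "servo_tool", "payload": {"deltas": [[[-0.5, 0, -0.2], [0, 0, 0], 0], [[-1, 0, -0.4], [0, 0, 0], 0], [[-1, 0, -0.4], [0, 0, 0], 0], [[-1, 0, -0.4], [0, 0, 0], 0], [[-1, 0, -0.4], [0, 0, 0], 0], [[-1, 0, -0.4], [0, 0, 0], 0], [[-1, 0, -0.4], [0, 0, 0], 0], [[-1, 0, -0.4], [0, 0, 0], 0]]}}

```text
t: 10.85
tool_pos: [0.4876, 0.1039, 0.2344]
tool_rot: [3.139, 0.038, 0.111]
contact_force: [0.2, 0.6, -0.6]
grip_width: -0.0003
```

```bash
python3 - <<'E'
from h import *; from cell import arm,vision
edge(arm.sense())
d=vision.snapshot("scene"); edge(arm.sense()); cv2.imwrite("pics/s7.png",d["image"][:,:,::-1])
W=cloud(d); B=Rb.inv().apply((W-BOX).reshape(-1,3)).reshape(W.shape)*1e3
for y0,y1 in((-25,25),(36,48)):
  for x in range(-60,66,4):
    m=(B[...,1]>y0)&(B[...,1]<y1)&(B[...,0]>x)&(B[...,0]<x+4)&(B[...,2]>60)&(B[...,2]<105)
    if m.sum()>3: print((x,round(float(np.median(B[...,2][m])),1)),end=" ")
  print()
E
```

```text
t 10.85 edge [-94.2  -0.4 220.7] tilt 4.0 F box [ 0.2  0.6 -0.6] w -0.0
t 10.9 edge [-94.3  -0.3 220.8] tilt 4.1 F box [-0.3 -0.1 -1.1] w -0.0
(-60, 76.7) (-56, 84.7) (-52, 85.4) (-48, 83.8) (-44, 83.8) (-40, 84.2) (-36, 84.3) (-32, 84.6) (-28, 84.7) (-24, 84.6) (-20, 84.7) (-16, 85.1) (-12, 85.2) (-8, 85.3) (-4, 85.4) (0, 86.1) (4, 85.7) (8, 85.9) (12, 86.1) (16, 86.1) (20, 86.9) (24, 96.0) (28, 96.4) (32, 94.8) (36, 93.3) (40, 92.5) (44, 91.1) (48, 90.6) (52, 95.3) (56, 93.6) (60, 91.7) (64, 91.6) 
(-60, 77.3) (-56, 83.4) (-52, 84.8) (-48, 84.2) (-44, 84.0) (-40, 83.4) (-36, 83.9) (-32, 84.5) (-28, 84.7) (-24, 84.7) (-20, 84.6) (-16, 84.3) (-12, 85.5) (-8, 85.3) (-4, 85.5) (0, 85.7) (4, 85.2) (8, 85.7) (12, 86.0) (16, 86.0) (20, 85.3) (24, 86.7) (28, 86.6) (32, 87.0) (36, 86.8) (40, 86.6) (44, 86.7) (48, 87.7) (52, 94.6) (56, 93.3) (60, 92.3) (64, 91.8)
```

View pics/s7.png

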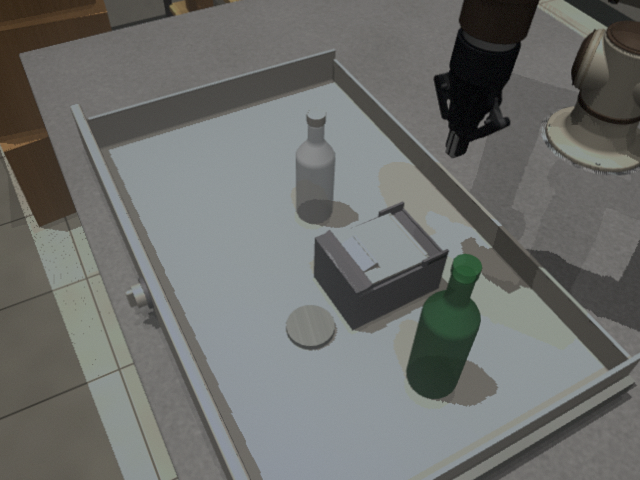

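The flap is held under the lip at (350,260), the gripper is clear at (455,150), and the bottles and lid sit at the same pixels as before. Handing in.

```bash
python3 -c "
from cell import arm; arm.hand_in()"
```

```text
the job is handed in; nothing more can be done
```

The box is shut and the job is handed in at about 11 s of robot time. With the gripper closed, I folded the flap down from behind, pressed it flat, then pushed it forward to its stop.

- **How it was pushed:** Much of the forward slide came from fingertip friction on the pressed flap. The ridge face took only the last part of the push. Near the ridge I eased the down-force from about 11 N to 5 N so the tips could slide up to it.
- **At the stop:** The push force rose to about 19 N with only 0.3 mm of travel. The ridge face measured about 26 mm along the box, against 28 mm expected, which is within the calibration error.
- **After letting go:** The flap rose by up to about 4 mm near its free edge, to rest under the lip, and stayed shut. The hinge end did not move visibly.
- **Bystanders:** The bottles and jar lid are at the same image positions as before. The scoop is hidden under the closed flap, so I could not check it, but nothing reached inside the box.
- **What went wrong:** My first approach, with the tool tilted 30°, ran joints 3 and 5 up to their range limits. It happened in free space, and I corrected it by reducing the tilt to about 8°.

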